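# Turn the V-block on the bench dog and seat it in the corner fence

## Robot

A 7-joint arm with a two-finger parallel gripper is mounted at the origin on the work surface. World frame = base frame: x ahead of the robot, y to its left, z up, the work surface at z = 0. Lengths are in m, angles in rad, forces in N, time in s.
With the tool pointing down it reaches from about 0.425 to 0.825 m from the base axis. Payload 3.6 kg.
Tool frame: the origin (TCP) lies at the very end of the fingers, on their centre line; the grasp point (between the pads) lies 19 mm behind it; z points along the fingers, y is the line along which they close (so a half turn about z gives the same grasp; the last joint's range is limited). The gripper opens to 85 mm and grips with 20 to 120 N. Pads are 22 mm wide; open, the fingers measure 114 mm over their backs; the gripper's body (76 mm by 85 mm) begins 54 mm behind the grasp point. The pads swing forward as they close: fully open they stand 13 mm farther back than shut.
Start: joints at [1.276, 0.615, -0.013, 1.423, 0.008, 1.103, -0.04], TCP at [0.173, -0.627, 0.231] pointing down, gripper open.
Joint ranges: [-3.12, 3.12], [-0.3, 2.06], [-1.34, 1.32], [0.26, 2.42], [-1.36, 4.5], [0.01, 1.98], [-2.84, 2.84]. Speed limits (rad/s): [2.79, 2.79, 3.14, 3.14, 3.14, 3.14, 3.14].

## Interface

Orientations are given as a unit quaternion [w, x, y, z].
In Python, from cell import env gives the robot as it stands.
- The arm moves only by the tool handwheel, called as name([rows], argument=value, ...), one row to a line, values as JSON. Schema: {"type":"object","properties":{"increments":{"type":"array","items":{"type":"array","items":{"type":"array","items":{"type":"number"},"minItems":4,"maxItems":4},"minItems":1,"maxItems":12},"minItems":1,"maxItems":1},"finger_gap":{"type":"number"},"grip_n":{"type":"number"},"only":{"type":"string"},"quiet":{"type":"boolean"},"lines":{"type":"string"}},"required":["increments"],"additionalProperties":false}. increments is a list that holds a single list of rows (three levels of brackets), with 1 to 12 rows, each of 4 numbers: dx, dy, dz in m, then a turn about the tool's z in rad; each row is the pose to reach, as a shift and turn from the pose commanded when the call began, along the tool's axes at that moment; what a row does not reach only later rows make up. A row lasts 1/8 s, in which the tool goes at most 0.0625 m and 0.188 rad, less where a joint would pass 70% of its speed; a pose out of reach is approached as far as the arm can. finger_gap is the finger opening in m, set as the call begins (left out keeps the last). The fingers move at their own pace and stop on an object; grip_n is the grip in N (left out, the last holds). Time passes only in rows, so rows that do not move let the fingers close. The tool returns the time, the measured TCP pose, the force, the opening and the grip force at its end. only (a regular expression) keeps the lines of the reply that match it, lines (a string "A,B") keeps lines A to B, and quiet returns only ok. Input that does not fit is refused with a message, and nothing moves.
- env.state(): the state, without advancing time (a new reading comes with each control period).
- env.read_camera(name): name is "side" or "top" or "wrist"; returns the picture (480x640x3 uint8, blue, green, red); there is no depth.
- env.camera_info(name): a dict with "vertical_fov" (degrees; the focal length in pixels is half the picture's height over the tangent of half this angle, whatever the lens; pixels are square), "cx", "cy" (the principal point, pixels), "k1" (the pictures are not rectified: a ray, as slopes to the right and down, at radius r is drawn at 1 + k1 r^2 times it, then the intrinsics apply), "T" (4x4, takes a point from camera to world coordinates); the wrist camera has in their place "tool_from_camera" (4x4, takes a point from camera to tool coordinates, whose origin is the TCP and whose axes are the flange's). Camera axes: x right, y down, z forward; pixel columns grow to the right and rows downward; lengths in m; the calibration is good to about 2 mm. A picture is of the moment at which its call begins: read the wrist's pose just before it. camera_info takes no time and is no camera call.
- env.job_done(): hands the job in; it is judged then, once.
The state is a dict: "t": time; "joints": joint angles; "qvel": joint speeds; "joint_efforts": joint torques, N m; "eef_pos": TCP position; "tool_rot": TCP orientation; "contact_force": force on the tool from outside, world axes, zero at the start; "torque": the same for the moment, N m; "opening": finger opening in m; "grip_force": force on a finger pad.
Only numpy, scipy, OpenCV 4.12 (cv2) and the standard library are available. Lean on these libraries where they do the work, as an engineer would, in place of code of your own. Each camera call takes 0.05 s, during which the arm holds its last target. There are 200 camera calls.

## Task

Push the square wooden V-block against the fixed round post so that it swings round a quarter turn on the post, without lifting it, until its groove runs along the fence's long rail. Then slide it into the inner corner of the fence, flush against both rails, and press it home there with a steady push of about 10 N for a moment. Be gentle throughout (no push or knock of more than 25 N, so go slowly into every contact), leave the bin, hammer and tin alone, and let go.

Things in the scene. Friction and masses are not known exactly. Their poses are not given: they have to be found in the camera images.
- vblock: Loose pale wooden V-block, 100 x 100 x 45 mm high, 0.25 to 0.5 kg, too wide to grasp. A V groove (60 mm wide, 30 deep) runs through its top along its x axis. Origin: centre of underside, z up. At first its groove lies roughly along the fence's x; it stands clear on the fence's -y side of the post: pushed along the fence's +y, its +y side meets the post 10 to 50 mm off its middle, towards -x.
- post: Fixed, firm upright round bench dog of grey nylon, 20 mm in diameter and 45 mm high; wood slides easily on it (friction about 0.25, the bench about 0.6). Origin: centre of its foot on the bench. The free lane between post and long rail is about 160 to 190 mm wide.
- fence: Fixed rigid L-shaped aluminium fence, rails 25 mm high, 30 wide. Origin: the inner corner at bench height. Long rail: 330 mm along the fence's -y, inner face in plane x = 0 looking to -x. Short rail: 130 mm along its -x, inner face in plane y = 0 looking to -y. Seated, the block's centre is at x = -50, y = -50 mm here, its groove along the fence's y, either way round.
- bin: Bystander: small red open plastic bin, 110 x 100 x 55 mm, to the left of the fence; origin under its centre. Leave alone.
- hammer: Bystander: hammer lying on the bench to the right of the work, head about 30 mm high. Leave alone.
- tin: Bystander: upright tin, 68 mm in diameter and 85 mm high, to the left of the fence; origin under its centre. Leave alone.
Things that resemble listed ones, but are neither listed nor needed, are in the scene too. What is shaped like the vblock but purple is not meant.

How it is judged:
On the way, in this order (a step that is already met when the one before it is completed fails the run):
1. the block bears on the post while it is part-way round its quarter turn (contact force between vblock and post above 0.4 N and angle between the x axis of vblock and the x axis of fence, either way round between 0.35 and 1.3 rad), for 0.05 s.
2. turned and in the corner, the block is pressed home against the fence with at least 4 N (x of vblock in the frame of fence between -0.0525 and -0.045 m and y of vblock in the frame of fence between -0.0525 and -0.045 m and angle between the x axis of vblock and the y axis of fence, either way round below 0.04 rad and contact force between vblock and fence above 4 N), for 0.25 s.
At the end, for the whole second after the job is handed in: The block stands at rest on the bench in the inner corner of the fence, both gaps under 2.5 mm, its groove along the long rail within 0.04 rad, and the robot has let go (x of vblock in the frame of fence between -0.0525 and -0.045 m and y of vblock in the frame of fence between -0.0525 and -0.045 m and angle between the x axis of vblock and the y axis of fence, either way round below 0.04 rad and height (world z) of vblock below 0.003 m and linear speed of vblock below 0.01 m/s and angular speed of vblock below 0.05 rad/s); the robot touches nothing.
It fails at once if the block is pressed on the post or the fence with more than 25 N (contact force between vblock and post above 25 N or contact force between vblock and fence above 25 N).
It fails at once if the robot presses the block with more than 25 N (contact force between any of the arm, the fingers and vblock above 25 N).
It fails at once if the robot knocks the fence or post with more than 25 N (contact force between any of the arm, the fingers and fence above 25 N or contact force between any of the arm, the fingers and post above 25 N).
It fails at once if the block is lifted or tipped (height (world z) of vblock above 0.012 m or angle between vblock's own z axis and vertical above 0.2 rad).
It fails at once if the bin, hammer or tin is disturbed (distance of any of bin, hammer, tin from where it was at the start of the episode above 0.015 m).
It also fails if it takes over 72 s, if anything falls off the work surface, if the arm or the gripper's body presses on something with over 40 N, if the wrist force passes 120 N, or if a joint passes its speed limit or range.

## Working session

There is one attempt and no reset: what is moved stays moved. The work goes in short steps, Python scripts to look and compute and a tool call to move; the robot and the scene stay as the last step left them, time stands still between calls to the robot, and variables do not carry over. Pictures are saved under pics/ and viewed, at most 10 in all, crops included, and the job is handed in when it is done.

```bash
mkdir -p pics; ls; python3 - <<'E'
from cell import env
import cv2,numpy as np
for n in ("top","side"):
    cv2.imwrite(f"pics/{n}0.png",env.read_camera(n)); i=env.camera_info(n); print(n,{k:(np.round(v,4).tolist() if k=="T" else v) for k,v in i.items()})
s=env.state(); print(s)
print(env.camera_info("wrist"))
E
```

```text
pics
top {'vertical_fov': 48.62035848991563, 'cx': 315.911977945474, 'cy': 237.06415138084054, 'k1': -0.029580127508454727, 'T': [[0.0086, -0.9912, 0.1321, 0.3162], [-0.9999, -0.0095, -0.0065, -0.0416], [0.0077, -0.132, -0.9912, 1.3874], [0.0, 0.0, 0.0, 1.0]]}
side {'vertical_fov': 46.800388707740076, 'cx': 312.0149414306792, 'cy': 243.9603316119521, 'k1': 0.03552212243528404, 'T': [[-0.9022, -0.2854, 0.3235, 0.1077], [-0.4313, 0.5834, -0.6882, 0.786], [0.0077, -0.7604, -0.6494, 0.7988], [0.0, 0.0, 0.0, 1.0]]}
{'t': 0.1, 'joints': array([ 1.27546463,  0.6158645 , -0.01261811,  1.42474147,  0.00809766,
        1.10336686, -0.04039187]), 'qvel': array([ 0.00111547, -0.0029499 ,  0.00129473, -0.00388472, -0.00089052,
        0.00032179,  0.00034778]), 'joint_efforts': array([ 1.56932496e-03, -4.70386612e+01,  2.60267062e-01, -1.71571809e+01,
        1.01365621e-02,  5.88823677e-03,  2.08657795e-06]), 'eef_pos': array([ 0.1724764 , -0.6259957 ,  0.23022576]), 'tool_rot': array([-1.15276885e-03,  9.90974160e-01,  1.34047965e-01, -1.68894740e-04]), 'contact_force': array([-0.33668174, -0.21406489, -0.11749713]), 'torque': array([ 3.40568886e-05, -4.49972524e-02, -2.93596998e-02]), 'grip_force': 0.0, 'opening': 0.08554465574809934}
{'vertical_fov': 67.29164475224752, 'cx': 316.60078242230423, 'cy': 236.79166716656047, 'k1': -0.05757485822819546, 'tool_from_camera': array([[-3.18278642e-04, -9.51939261e-01, -3.06286700e-01,
         8.00403119e-02],
       [ 9.99999652e-01, -5.39095764e-04,  6.36357673e-04,
        -4.75932327e-04],
       [-7.70891716e-04, -3.06286391e-01,  9.51939101e-01,
        -1.42880985e-01],
       [ 0.00000000e+00,  0.00000000e+00,  0.00000000e+00,
         1.00000000e+00]])}
```

View pics/top0.png

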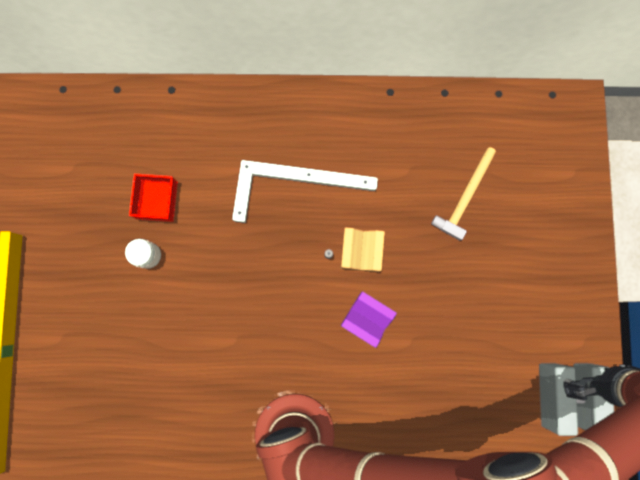

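View pics/side0.png

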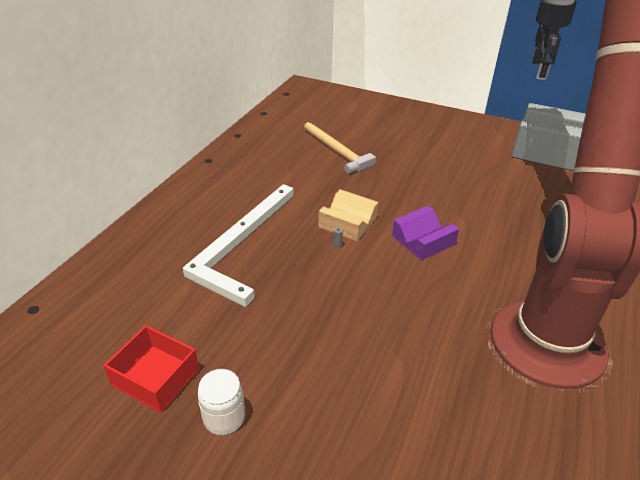

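```bash
cat > h.py <<'E'
import cv2,numpy as np
from cell import env
def ray(n,px):
    i=env.camera_info(n); f=240/np.tan(np.radians(i["vertical_fov"]/2))
    K=np.array([[f,0,i["cx"]],[0,f,i["cy"]],[0,0,1]])
    u=cv2.undistortPoints(np.array(px,float).reshape(-1,1,2),K,np.array([i["k1"],0,0,0,0.]))[:,0]
    T=np.array(i["T"]); d=np.c_[u,np.ones(len(u))]@T[:3,:3].T
    return T[:3,3],d
def w(n,px,z):
    o,d=ray(n,px); return o+d*((z-o[2])/d[:,2])[:,None]
def tri(a,b): # same point in top & side
    o1,d1=ray("top",[a]);o2,d2=ray("side",[b]);d1,d2=d1[0],d2[0]
    s=np.linalg.lstsq(np.c_[d1,-d2],o2-o1,rcond=None)[0]
    p,q=o1+s[0]*d1,o2+s[1]*d2
    return (p+q)/2,np.linalg.norm(p-q)
E
python3 - <<'E'
import cv2,numpy as np
t=cv2.imread("pics/top0.png");s=cv2.imread("pics/side0.png")
a=cv2.resize(t[150:280,225:400],None,fx=4.5,fy=4.5,interpolation=cv2.INTER_CUBIC); cv2.imwrite("pics/ct.png",a)
b=cv2.resize(s[175:315,175:390],None,fx=3.7,fy=3.7,interpolation=cv2.INTER_CUBIC); cv2.imwrite("pics/cs.png",b)
from h import *
h=cv2.cvtColor(t,cv2.COLOR_BGR2HSV)
m=((h[...,1]<60)&(h[...,2]>150)).astype(np.uint8); 
def big(m,x0,x1,y0,y1):
    k=np.zeros_like(m);k[y0:y1,x0:x1]=m[y0:y1,x0:x1]
    c=max(cv2.findContours(k,0,1)[0],key=cv2.contourArea); return c
c=big(m,225,390,150,230); print("fence",cv2.approxPolyDP(c,3,True)[:,0].tolist())
m=((h[...,0]>12)&(h[...,0]<35)&(h[...,2]>150)).astype(np.uint8)
c=big(m,335,395,220,280); print("block",cv2.approxPolyDP(c,2,True)[:,0].tolist(),cv2.minAreaRect(c))
print("f=",w("top",[(250,176),(377,188),(245,220)],.025).round(3).tolist(),"b",w("top",[(342,228),(384,271)],.045).round(3).tolist(),"post",w("top",[(329,253)],.045))
E
```

```text
fence [[232, 218], [245, 219], [252, 174], [376, 188], [377, 179], [242, 160]]
block [[344, 227], [340, 267], [381, 270], [385, 232]] ((362.46527099609375, 249.149169921875), (42.79502868652344, 42.491825103759766), 4.969740867614746)
f= [[0.658, 0.124, 0.025], [0.629, -0.21, 0.025], [0.541, 0.134, 0.025]] b [[0.519, -0.117, 0.045], [0.41, -0.224, 0.045]] post [[ 0.45452568 -0.08403527  0.045     ]]
```

View pics/ct.png

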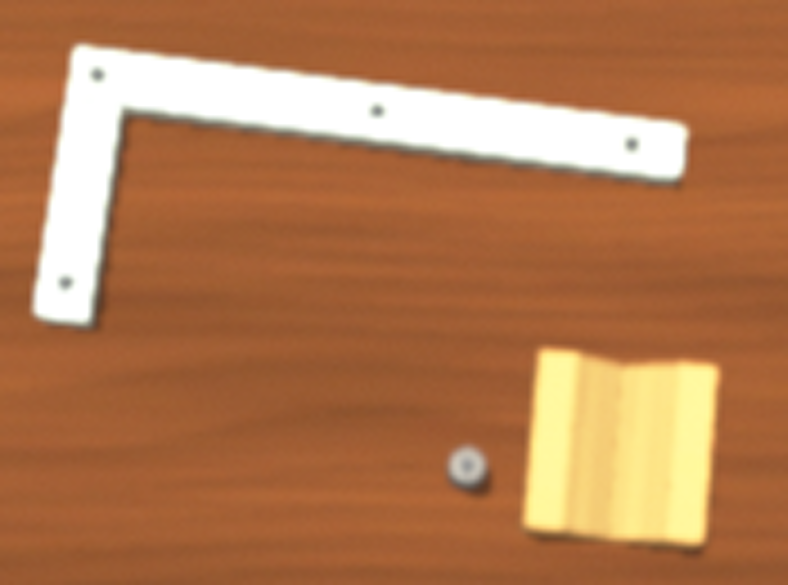

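View pics/cs.png

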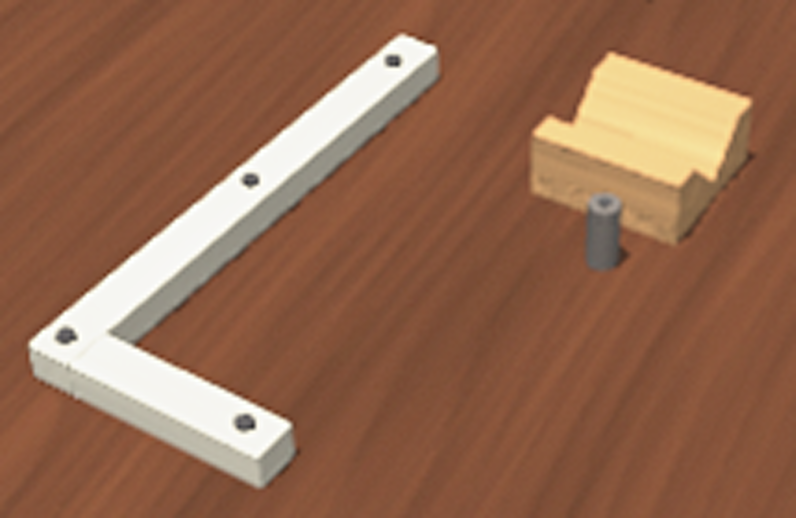

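```bash
python3 - <<'E'
from h import *
T=lambda u,v:((u+.5)/4.5-.5+225,(v+.5)/4.5-.5+150)
S=lambda u,v:((u+.5)/3.7-.5+175,(v+.5)/3.7-.5+175)
for n,a,b in [("corner",T(123,109),S(108,333)),("post",T(468,467),S(604,202)),("b++",T(540,349),S(535,128)),("b-+",T(524,529),S(685,190)),("b--",T(705,547),S(750,100)),("b+-",T(718,366),S(608,55))]:
    p,e=tri(a,b);print(n,p.round(4),round(e,4))
F=w("top",[T(123,109),T(400,145),T(670,180),T(94,325)],.025);B=w("top",[T(540,349),T(524,529),T(705,547),T(718,366)],.045);P=w("top",[T(468,467)],.045)
print(F.round(4),B.round(4),P)
d=F[0]-F[2];yaw=np.arctan2(-d[0],d[1]);print("fence yaw",yaw,"short",np.arctan2(*(F[0]-F[3])[[1,0]]))
x=B[0]-B[1]+B[3]-B[2];print("block yaw",np.arctan2(x[1],x[0]),"sides",[np.linalg.norm(B[i]-B[i-1]).round(4) for i in range(4)])
R=np.array([[np.cos(yaw),-np.sin(yaw)],[np.sin(yaw),np.cos(yaw)]])
f=lambda p:(p[...,:2]-F[0,:2])@R
print("fence frame: block",f(B.mean(0)),"post",f(P), "base",f(np.zeros(3)))
s=env.state();print(f(s["eef_pos"]))
for z in w("top",[(369,300),(143,254),(153,197),(450,228)],.04):print(f(z))
E
```

```text
corner [0.6654 0.1198 0.0221] 0.0019
post [ 0.4541 -0.0829  0.044 ] 0.001
b++ [ 0.5195 -0.1237  0.0492] 0.0023
b-+ [ 0.4178 -0.1152  0.0429] 0.0024
b-- [ 0.4115 -0.2163  0.0436] 0.0039
b+- [ 0.5134 -0.2253  0.0409] 0.0006
[[ 0.6637  0.119   0.025 ]
 [ 0.6438 -0.043   0.025 ]
 [ 0.6247 -0.2005  0.025 ]
 [ 0.5358  0.1325  0.025 ]] [[ 0.5213 -0.1236  0.045 ]
 [ 0.4188 -0.1148  0.045 ]
 [ 0.4095 -0.2166  0.045 ]
 [ 0.5125 -0.2248  0.045 ]] [[ 0.45352422 -0.08305289  0.045     ]]
fence yaw -0.12174680541361296 short -0.10543115514880487
block yaw -0.08269239834469465 sides [np.float64(0.1016), np.float64(0.1029), np.float64(0.1023), np.float64(0.1033)]
fence frame: block [-0.16167253 -0.31087845] post [[-0.18412896 -0.2260737 ]] base [-0.64438266 -0.19871439]
[-0.39715808 -0.79912987]
[-0.28748452 -0.34219638]
[-0.24713742  0.2427506 ]
[-0.097758    0.24263391]
[-0.07767862 -0.52778625]
```

```bash
cat >> h.py <<'E'
from scipy.optimize import minimize
F0=np.array([.664,.1193]);YAW=-.1195
R=np.array([[np.cos(YAW),-np.sin(YAW)],[np.sin(YAW),np.cos(YAW)]])
f=lambda p:(np.asarray(p)[...,:2]-F0)@R
SEC=[[(-50,0),(50,0),(50,15),(-50,15)],[(-50,15),(-50,45),(-30,45),(0,15)],[(50,15),(50,45),(30,45),(0,15)]]
def proj(n,P):
    i=env.camera_info(n); fo=240/np.tan(np.radians(i["vertical_fov"]/2)); T=np.linalg.inv(i["T"])
    K=np.array([[fo,0,i["cx"]],[0,fo,i["cy"]],[0,0,1]])
    return cv2.projectPoints(P,cv2.Rodrigues(T[:3,:3])[0],T[:3,3],K,np.array([i["k1"],0,0,0,0.]))[0][:,0]
def draw(n,q):
    x,y,a=q; c,s=np.cos(a),np.sin(a); m=np.zeros((480,640),np.uint8)
    for S in SEC:
        P=np.array([(X,Y,Z) for X in(-50,50) for Y,Z in S])/1000
        P=np.c_[x+c*P[:,0]-s*P[:,1],y+s*P[:,0]+c*P[:,1],P[:,2]]
        h=cv2.convexHull(proj(n,P).astype(np.float32))
        cv2.fillPoly(m,[np.round(h*16).astype(np.int32)],255,cv2.LINE_AA,4)
    return m
def find(q0,cams=("top","side"),dbg=None):
    "q0, result: x,y,yaw of block in fence frame"
    obs=[]
    for n in cams:
        im=env.read_camera(n); h=cv2.cvtColor(im,cv2.COLOR_BGR2HSV).astype(int)
        m=((h[...,0]>=12)&(h[...,0]<35)&(h[...,2]>110)&(h[...,1]>50)).astype(np.uint8)*255
        m=cv2.morphologyEx(m,cv2.MORPH_OPEN,np.ones((3,3)))
        ig=((h[...,2]<60)|(h[...,0]<7)|(h[...,0]>160)|(h[...,1]<50)).astype(np.uint8)
        ig=cv2.dilate(cv2.morphologyEx(ig,cv2.MORPH_OPEN,np.ones((3,3))),np.ones((3,3)))
        obs.append((n,m,ig))
        if dbg: cv2.imwrite(f"pics/{dbg}_{n}.png",im)
    wq=lambda q:np.r_[F0+R@q[:2],q[2]+YAW]
    c0=proj("top",np.r_[wq(q0)[:2],.02][None])[0]
    def cost(q):
        t=0
        for n,m,ig in obs:
            u,v=proj(n,np.r_[wq(q0)[:2],.02][None])[0].astype(int); sl=np.s_[max(v-75,0):v+75,max(u-75,0):u+75]
            d=cv2.absdiff(draw(n,wq(q)),m)[sl]; t+=d[ig[sl]==0].sum()/255.
        return t
    best=None
    for da in(-.25,0,.25):
        q=np.array(q0,float)+[0,0,da]
        r=minimize(cost,q,method="Nelder-Mead",options=dict(initial_simplex=q+np.array([[0,0,0],[.012,0,0],[0,.012,0],[0,0,.1]]),xatol=2e-4,fatol=1))
        if best is None or r.fun<best.fun: best=r
    return best.x,best.fun
def where():
    s=env.state(); r=s["tool_rot"]; ty=np.arctan2(2*(r[1]*r[2]+r[0]*r[3]),1-2*(r[2]**2+r[3]**2))-YAW
    print("t %.2f tcp"%s["t"],f(s["eef_pos"]).round(4),"z %.4f toolyaw %.3f"%(s["eef_pos"][2],ty),"F",(s["contact_force"][:2]@R).round(2),s["contact_force"][2].round(2),"open %.3f"%s["opening"])
E
python3 - <<'E'
from h import *
where(); print(find([-.162,-.311,.037]));print(find([-.162,-.311,.037],("top",)))
E
```

```text
t 0.10 tcp [-0.3992 -0.7986] z 0.2302 toolyaw 0.388 F [-0.31 -0.25] -0.12 open 0.086
(array([-0.16120445, -0.3103562 ,  0.04021484]), np.float64(2762.9764705882353))
(array([-0.16015435, -0.31071743,  0.06432405]), np.float64(2390.211764705882))
```

handwheel([
  [[0.04, -0.027, 0, 0.04], [0.09, -0.06, 0.02, 0.15], [0.14, -0.09, 0.03, 0.3], [0.19, -0.125, 0.04, 0.39], [0.24, -0.16, 0.05, 0.39], [0.29, -0.19, 0.06, 0.39], [0.34, -0.23, 0.08, 0.39], [0.38, -0.255, 0.11, 0.39], [0.4, -0.267, 0.13, 0.39], [0.4, -0.267, 0.13, 0.39]],
], finger_gap=0, grip_n=20)

```text
t: 1.5
eef_pos: [0.4879, -0.26, 0.0999]
tool_rot: [-0.001, 0.998, -0.058, -0.001]
contact_force: [-0.9, -0.4, -0.2]
opening: -0.0001
grip_force: 0.0
```

```bash
python3 -c "
from h import *;where()"
```

```text
t 1.50 tcp [-0.1296 -0.3976] z 0.0999 toolyaw 0.004 F [-0.86 -0.53] -0.17 open -0.000
```

handwheel([
  [[0.004, 0, 0.03, 0], [0.004, 0, 0.06, 0], [0.004, 0, 0.08, 0], [0.004, 0, 0.087, 0], [0.004, 0, 0.087, 0]],
])

```text
t: 2.12
eef_pos: [0.491, -0.2649, 0.015]
tool_rot: [0.0, 0.998, -0.061, 0.0]
contact_force: [0.2, -0.3, 0.8]
opening: -0.0
grip_force: 0.0
```

```bash
python3 - <<'E'
from h import *
where()
for n,pts in(("top",[(362,250),(350,235),(420,250),(362,300),(400,200)]),("side",[(345,208),(335,222),(365,230),(400,190),(300,250),(372,215)])):
    im=env.read_camera(n);h=cv2.cvtColor(im,cv2.COLOR_BGR2HSV);print(n,[h[v,u].tolist() for u,v in pts]); cv2.imwrite(f"pics/{n}1.png",im)
E
```

```text
t 2.12 tcp [-0.126  -0.4021] z 0.0150 toolyaw -0.004 F [ 0.24 -0.29] 0.76 open -0.000
top [[23, 122, 252], [28, 93, 255], [5, 156, 136], [1, 131, 109], [12, 176, 177]]
side [[24, 88, 246], [15, 120, 196], [15, 115, 133], [11, 126, 75], [10, 138, 129], [15, 116, 139]]
```

```bash
sed -i 's/h\[...,0\]>=12)&(h\[...,0\]<35)&(h\[...,2\]>110)&(h\[...,1\]>50)/h[...,0]>=13)\&(h[...,0]<35)\&(h[...,2]>100)\&(h[...,1]>50)\&(h[...,1]<145)/; s/(h\[...,2\]<60)|(h\[...,0\]<7)|(h\[...,0\]>160)|(h\[...,1\]<50)/(h[...,2]<60)|(h[...,1]<50)/' h.py
```

handwheel([
  [[0, -0.005, 0, 0], [0, -0.01, 0, 0], [0, -0.014, 0, 0], [0, -0.018, 0, 0], [0, -0.021, 0, 0], [0, -0.024, 0, 0], [0, -0.027, 0, 0], [0, -0.03, 0, 0]],
])

```text
t: 3.22
eef_pos: [0.4952, -0.2342, 0.0144]
tool_rot: [0.0, 0.998, -0.061, 0.0]
contact_force: [0.1, -1.4, -0.2]
opening: 0.0002
grip_force: 0.6
```

```bash
python3 - <<'E'
from h import *
where()
for c in(("top","side"),("top",),("side",)): print(find([-.161,-.311,.04],c))
E
```

```text
t 3.23 tcp [-0.1255 -0.3711] z 0.0144 toolyaw -0.002 F [ 0.26 -1.38] -0.24 open 0.000
(array([-0.16279732, -0.30772828,  0.05218546]), np.float64(1006.8235294117648))
(array([-0.15760684, -0.30811528,  0.10372769]), np.float64(802.478431372549))
(array([-0.1631315 , -0.30762875,  0.06210082]), np.float64(144.64313725490197))
```

```bash
sed -i 's/cams=("top","side")/cams=("side",)/' h.py
```

handwheel([
  [[0, -0.003, 0, 0], [0, -0.006, 0, 0], [0, -0.009, 0, 0], [0, -0.012, 0, 0], [0, -0.015, 0, 0], [0, -0.018, 0, 0], [0, -0.021, 0, 0], [0, -0.023, 0, 0]],
])

```text
t: 4.42
eef_pos: [0.4978, -0.2106, 0.0143]
tool_rot: [-0.0, 0.998, -0.06, 0.0]
contact_force: [-0.1, -1.0, 0.3]
opening: 0.0003
grip_force: 0.6
```

```bash
python3 - <<'E'
from h import *
where(); print(find([-.161,-.291,.2],dbg="a"))
E
```

```text
t 4.42 tcp [-0.1257 -0.3473] z 0.0143 toolyaw -0.001 F [-0.02 -0.97] 0.26 open 0.000
(array([-0.16963811, -0.29009759,  0.22064735]), np.float64(66.84705882352941))
```

```bash
python3 - <<'E'
from h import *
im=env.read_camera("top"); cv2.imwrite("pics/t2.png",cv2.resize(im[140:340,220:460],None,fx=3,fy=3))
E
```

```text
(no output)
```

View pics/t2.png

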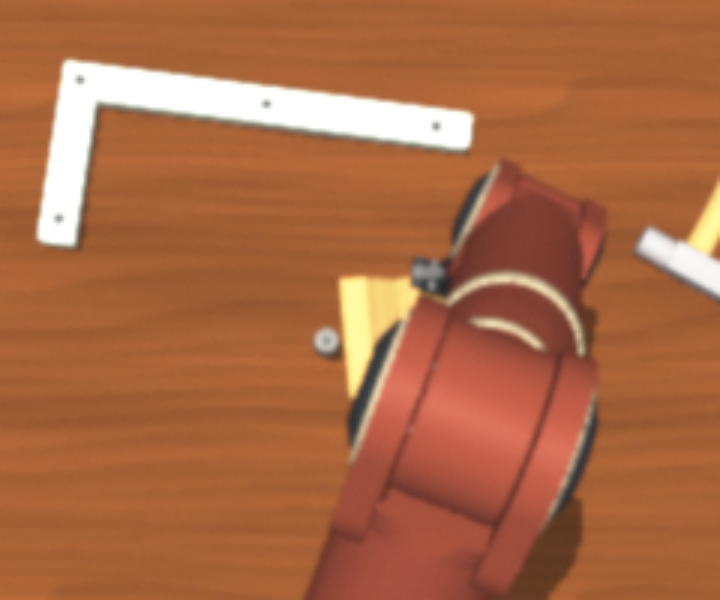

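handwheel([
  [[0.002, -0.003, 0, 0], [0.004, -0.006, 0, 0], [0.006, -0.008, 0, 0], [0.007, -0.010, 0, 0], [0.008, -0.012, 0, 0], [0.009, -0.014, 0, 0], [0.010, -0.016, 0, 0], [0.010, -0.016, 0, 0]],
])

```text
t: 5.52
eef_pos: [0.5105, -0.1966, 0.0145]
tool_rot: [0.0, 0.998, -0.061, 0.001]
contact_force: [2.0, -1.4, -0.6]
opening: 0.0005
grip_force: 1.1
```

```bash
python3 - <<'E'
from h import *
def rel(q,p):
    d=np.array(p)-q[:2];c,s=np.cos(q[2]),np.sin(q[2]);return np.round([c*d[0]+s*d[1],-s*d[0]+c*d[1]],4)
where(); q,e=find([-.169,-.278,.4],dbg="b");print(q,e,"post",rel(q,[-.184,-.226]),"tcp",rel(q,f(env.state()["eef_pos"])))
E
```

```text
t 5.53 tcp [-0.1148 -0.3319] z 0.0145 toolyaw -0.002 F [ 2.11 -1.15] -0.55 open 0.000
[-0.16865032 -0.2818324   0.40105387] 69.84313725490196 post [0.0077 0.0574] tcp [ 0.03   -0.0671]
```

```bash
cat >> h.py <<'E'
POST=np.array([-.184,-.226])
def rel(q,p):
    d=np.array(p)-q[:2];c,s=np.cos(q[2]),np.sin(q[2]);return np.round([c*d[0]+s*d[1],-s*d[0]+c*d[1]],4)
def look(q0,dbg=None):
    where(); q,e=find(q0,dbg=dbg); print("block",q.round(4),round(e),"post",rel(q,POST),"tcp",rel(q,f(env.state()["eef_pos"])))
E
```

handwheel([
  [[0, -0.003, 0, 0], [-0.001, -0.006, 0, 0], [-0.002, -0.009, 0, 0], [-0.003, -0.012, 0, 0], [-0.003, -0.014, 0, 0], [-0.003, -0.014, 0, 0]],
])

```text
t: 6.32
eef_pos: [0.517, -0.1924, 0.0171]
tool_rot: [0.007, 0.998, -0.064, 0.011]
contact_force: [9.3, -15.2, -1.3]
opening: -0.0001
grip_force: 8.8
```

```bash
python3 -c "
from h import *;look([-.168,-.27,.6],'c')"
```

```text
t 6.33 tcp [-0.1088 -0.327 ] z 0.0171 toolyaw -0.007 F [ 11.   -13.95] -1.32 open -0.000
block [-0.1638 -0.2839  0.4636] 80 post [0.0078 0.0608] tcp [ 0.0299 -0.0631]
```

handwheel([
  [[0.003, 0.01, 0, 0], [0.006, 0.02, 0, 0], [0.01, 0.035, 0, 0], [0.01, 0.05, -0.05, 0], [0.01, 0.05, -0.1, 0]],
])

```text
t: 7.0
eef_pos: [0.5107, -0.2344, 0.1146]
tool_rot: [-0.0, 0.998, -0.062, -0.002]
contact_force: [-0.2, -0.5, -0.5]
opening: -0.0002
grip_force: 0.0
```

```bash
python3 -c "
from h import *;look([-.164,-.283,.46],'d')"
```

```text
t 7.00 tcp [-0.1101 -0.3694] z 0.1146 toolyaw -0.004 F [-0.11 -0.56] -0.55 open -0.000
block [-0.1666 -0.2816  0.4597] 115 post [0.0091 0.0576] tcp [ 0.0154 -0.1061]
```

handwheel([
  [[-0.05, -0.01, 0, 0], [-0.1, -0.02, 0, 0], [-0.114, -0.021, 0, 0], [-0.114, -0.021, 0.05, 0], [-0.114, -0.021, 0.09, 0], [-0.114, -0.021, 0.1, 0], [-0.114, -0.021, 0.1, 0]],
])

```text
t: 7.92
eef_pos: [0.4018, -0.1983, 0.0142]
tool_rot: [-0.0, 0.998, -0.061, -0.0]
contact_force: [-0.1, -0.3, 0.1]
opening: 0.0003
grip_force: 0.0
```

```bash
python3 -c "
from h import *;look([-.166,-.282,.46],'e')"
```

```text
t 7.92 tcp [-0.2224 -0.3465] z 0.0142 toolyaw -0.002 F [-0.1  -0.34] 0.07 open 0.000
block [-0.1662 -0.2828  0.437 ] 337 post [0.0079 0.059 ] tcp [-0.0775 -0.0343]
```

handwheel([
  [[0.004, -0.002, 0, 0], [0.008, -0.004, 0, 0], [0.011, -0.005, 0, 0], [0.014, -0.006, 0, 0], [0.017, -0.007, 0, 0], [0.02, -0.008, 0, 0], [0.023, -0.009, 0, 0], [0.026, -0.010, 0, 0], [0.029, -0.011, 0, 0], [0.032, -0.012, 0, 0], [0.032, -0.012, 0, 0]],
])

```text
t: 9.35
eef_pos: [0.4354, -0.1897, 0.0143]
tool_rot: [-0.0, 0.998, -0.06, 0.0]
contact_force: [-0.4, 0.3, -0.0]
opening: 0.0001
grip_force: 0.1
```

```bash
python3 -c "
from h import *;look([-.156,-.282,.6],'g')"
```

```text
t 9.35 tcp [-0.1901 -0.3341] z 0.0143 toolyaw -0.001 F [-0.45  0.21] -0.02 open 0.000
block [-0.1523 -0.2763  0.5338] 306 post [-0.0017  0.0594] tcp [-0.0619 -0.0304]
```

handwheel([
  [[0.003, -0.001, 0, 0], [0.006, -0.002, 0, 0], [0.009, -0.003, 0, 0], [0.012, -0.004, 0, 0], [0.015, -0.005, 0, 0], [0.018, -0.006, 0, 0], [0.021, -0.007, 0, 0], [0.024, -0.008, 0, 0], [0.027, -0.009, 0, 0], [0.03, -0.01, 0, 0], [0.03, -0.01, 0, 0]],
])

```text
t: 10.78
eef_pos: [0.4665, -0.1836, 0.0144]
tool_rot: [-0.0, 0.998, -0.06, 0.001]
contact_force: [-0.0, -0.2, 0.5]
opening: -0.0002
grip_force: 0.1
```

```bash
python3 -c "
from h import *;look([-.132,-.27,.75],'i')"
```

```text
t 10.78 tcp [-0.16   -0.3243] z 0.0144 toolyaw -0.001 F [-0.01 -0.23] 0.52 open -0.000
block [-0.1336 -0.2599  0.7583] 184 post [-0.0133  0.0593] tcp [-0.0634 -0.0285]
```

handwheel([
  [[0.003, -0.0015, 0, 0], [0.006, -0.003, 0, 0], [0.009, -0.005, 0, 0], [0.012, -0.007, 0, 0], [0.015, -0.009, 0, 0], [0.018, -0.011, 0, 0], [0.021, -0.013, 0, 0], [0.024, -0.015, 0, 0], [0.026, -0.017, 0, 0], [0.028, -0.019, 0, 0], [0.028, -0.019, 0, 0]],
])

```text
t: 12.2
eef_pos: [0.4963, -0.1679, 0.0144]
tool_rot: [-0.0, 0.998, -0.06, 0.0]
contact_force: [-1.1, -0.4, 0.2]
opening: -0.0002
grip_force: 0.1
```

```bash
python3 -c "
from h import *;look([-.118,-.24,.98],'j')"
```

```text
t 12.20 tcp [-0.1322 -0.3051] z 0.0144 toolyaw -0.001 F [-1.03 -0.53] 0.18 open -0.000
block [-0.1191 -0.2365  0.9994] 89 post [-0.0263  0.0603] tcp [-0.0649 -0.026 ]
```

handwheel([
  [[0.003, -0.001, 0, 0], [0.006, -0.0025, 0, 0], [0.009, -0.0045, 0, 0], [0.012, -0.007, 0, 0], [0.014, -0.0095, 0, 0], [0.016, -0.012, 0, 0], [0.018, -0.0145, 0, 0], [0.02, -0.017, 0, 0], [0.022, -0.0195, 0, 0], [0.024, -0.022, 0, 0], [0.024, -0.022, 0, 0]],
])

```text
t: 13.62
eef_pos: [0.5228, -0.1488, 0.0144]
tool_rot: [-0.0, 0.998, -0.06, 0.0]
contact_force: [0.8, -0.6, -0.4]
opening: 0.0001
grip_force: 0.0
```

```bash
python3 -c "
from h import *;look([-.108,-.22,1.2],'k')"
```

```text
t 13.62 tcp [-0.1082 -0.283 ] z 0.0144 toolyaw -0.001 F [ 0.82 -0.5 ] -0.39 open 0.000
block [-0.109  -0.2159  1.3041] 145 post [-0.0295  0.0697] tcp [-0.0646 -0.0182]
```

```bash
python3 -c "
from h import *;print(env.state()['joints'].round(2))"
```

```text
[ 0.18  0.76  0.09  1.93 -0.14  0.46 -1.32]
```

handwheel([
  [[0, 0.015, 0, 0], [0, 0.03, 0, -0.1], [0.003, 0.04, 0, -0.28], [0.003, 0.04, 0, -0.46], [0.003, 0.04, 0, -0.64], [0.003, 0.04, 0, -0.82], [0.003, 0.04, 0, -1.0], [0.003, 0.04, 0, -1.18], [0.003, 0.04, 0, -1.36], [0.003, 0.04, 0, -1.5], [0.003, 0.04, 0, -1.571], [0.003, 0.04, 0, -1.571]],
], finger_gap=0.05)

```text
t: 15.18
eef_pos: [0.52, -0.1908, 0.0142]
tool_rot: [0.0, 0.749, 0.662, -0.0]
contact_force: [-0.3, -0.1, -0.3]
opening: 0.0501
grip_force: 0.0
```

```bash
python3 -c "
from h import *;look([-.109,-.216,1.3],'l')"
```

```text
t 15.18 tcp [-0.106  -0.3251] z 0.0142 toolyaw 1.567 F [-0.24 -0.14] -0.34 open 0.050
block [-0.1091 -0.2151  1.295 ] 111 post [-0.0309  0.0691] tcp [-0.1047 -0.033 ]
```

handwheel([
  [[0.01, 0, 0, 0], [0.02, 0, 0, 0], [0.028, 0, 0, 0], [0.032, 0, 0, 0], [0.036, 0, 0, 0], [0.04, 0, 0, 0], [0.044, 0, 0, 0], [0.048, 0, 0, 0], [0.052, 0, 0, 0], [0.056, 0, 0, 0], [0.06, 0, 0, 0], [0.064, 0, 0, 0]],
])

```text
t: 16.73
eef_pos: [0.5283, -0.1256, 0.0143]
tool_rot: [0.0, 0.749, 0.663, 0.0]
contact_force: [-0.2, -1.2, -0.3]
opening: 0.05
grip_force: 0.6
```

```bash
python3 -c "
from h import *;look([-.109,-.206,1.45],'m')"
```

```text
t 16.73 tcp [-0.1055 -0.2593] z 0.0143 toolyaw 1.569 F [-0.06 -1.17] -0.29 open 0.050
block [-0.1153 -0.1952  1.5082] 134 post [-0.035   0.0667] tcp [-0.0624 -0.0137]
```

handwheel([
  [[0.004, 0, 0, 0], [0.01, 0, 0, 0], [0.016, 0, 0, 0], [0.023, 0, 0, 0], [0.03, 0, 0, 0], [0.038, 0, 0, 0], [0.046, 0, 0, 0], [0.054, 0, 0, 0], [0.062, 0, 0, 0], [0.068, 0, 0, 0], [0.072, 0, 0, 0], [0.074, 0, 0, 0]],
])

```text
t: 18.27
eef_pos: [0.5371, -0.0523, 0.0143]
tool_rot: [-0.0, 0.748, 0.663, -0.0]
contact_force: [-0.5, -1.8, -0.5]
opening: 0.05
grip_force: 0.8
```

```bash
python3 -c "
from h import *;look([-.115,-.122,1.55],'n')"
```

```text
t 18.27 tcp [-0.1055 -0.1855] z 0.0143 toolyaw 1.570 F [-0.3 -1.8] -0.53 open 0.050
block [-0.1173 -0.1244  1.5655] 65 post [-0.102   0.0662] tcp [-0.0608 -0.0121]
```

handwheel([
  [[0.004, 0, 0, 0], [0.01, 0, 0, 0], [0.016, 0, 0, 0], [0.023, 0, 0, 0], [0.03, 0, 0, 0], [0.036, 0, 0, 0], [0.041, 0, 0, 0], [0.044, 0, 0, 0], [0.045, 0, 0, 0], [0.035, 0, 0, 0], [0.015, 0, 0, 0], [0.0, 0, -0.02, 0]],
])

```text
t: 19.82
eef_pos: [0.5358, -0.054, 0.0334]
tool_rot: [-0.001, 0.749, 0.663, -0.001]
contact_force: [-0.0, -0.1, -0.3]
opening: 0.0499
grip_force: 0.0
```

handwheel([
  [[0, -0.02, -0.06, 0.18], [0, -0.06, -0.06, 0.36], [0.03, -0.09, -0.06, 0.54], [0.06, -0.1, -0.06, 0.72], [0.08, -0.105, -0.06, 0.9], [0.08, -0.105, -0.06, 1.08], [0.08, -0.105, -0.06, 1.26], [0.08, -0.105, -0.06, 1.42], [0.08, -0.105, -0.06, 1.571], [0.08, -0.105, -0.03, 1.571], [0.08, -0.105, 0.01, 1.571], [0.08, -0.105, 0.02, 1.571]],
])

```text
t: 21.32
eef_pos: [0.4414, 0.0392, 0.0129]
tool_rot: [0.0, 0.998, -0.061, -0.002]
contact_force: [-0.1, 0.3, 0.1]
opening: 0.05
grip_force: 0.0
```

```bash
python3 -c "
from h import *;look([-.117,-.08,1.57],'o')"
```

```text
t 21.32 tcp [-0.2114 -0.106 ] z 0.0129 toolyaw -0.002 F [-0.11  0.25] 0.08 open 0.050
block [-0.1169 -0.0799  1.5829] 176 post [-0.1452  0.0688] tcp [-0.025   0.0947]
```

handwheel([
  [[0.0, -0.014, 0, 0], [0.008, -0.026, 0, 0], [0.018, -0.026, 0, 0], [0.026, -0.026, 0, 0], [0.03, -0.026, 0, 0], [0.034, -0.026, 0, 0], [0.039, -0.026, 0, 0], [0.045, -0.026, 0, 0], [0.051, -0.026, 0, 0], [0.057, -0.026, 0, 0], [0.063, -0.026, 0, 0], [0.068, -0.026, 0, 0]],
])

```text
t: 22.88
eef_pos: [0.5136, 0.0572, 0.0143]
tool_rot: [-0.0, 0.998, -0.061, 0.0]
contact_force: [-1.1, 0.1, -0.2]
opening: 0.05
grip_force: 0.7
```

```bash
python3 -c "
from h import *;look([-.082,-.08,1.57],'p')"
```

```text
t 22.88 tcp [-0.1419 -0.0796] z 0.0143 toolyaw -0.002 F [-1.07  0.  ] -0.17 open 0.050
block [-0.0811 -0.0796  1.5806] 141 post [-0.1454  0.1044] tcp [0.0006 0.0598]
```

handwheel([
  [[0.004, 0, 0, 0], [0.008, 0, 0, 0], [0.012, 0, 0, 0], [0.016, 0, 0, 0], [0.02, 0, 0, 0], [0.023, 0, 0, 0], [0.025, 0, 0, 0], [0.026, 0, 0, 0], [0.027, 0, 0, 0], [0.028, 0, 0, 0], [0.029, 0, 0, 0]],
])

```text
t: 24.3
eef_pos: [0.542, 0.0538, 0.0143]
tool_rot: [-0.0, 0.998, -0.061, -0.0]
contact_force: [-1.3, -0.5, 1.1]
opening: 0.0501
grip_force: 0.9
```

```bash
python3 -c "
from h import *;look([-.052,-.08,1.57],'q')"
```

```text
t 24.30 tcp [-0.1133 -0.0796] z 0.0143 toolyaw -0.002 F [-1.26 -0.61] 1.14 open 0.050
block [-0.0523 -0.0808  1.5708] 116 post [-0.1452  0.1317] tcp [0.0012 0.0607]
```

handwheel([
  [[0.0007, 0, 0, 0], [0.0014, 0, 0, 0], [0.002, 0, 0, 0], [0.0026, 0, 0, 0], [0.003, 0, 0, 0], [0.003, 0, 0, 0]],
])

```text
t: 25.1
eef_pos: [0.5451, 0.0534, 0.0143]
tool_rot: [-0.0, 0.998, -0.061, 0.0]
contact_force: [-1.8, 0.1, 0.2]
opening: 0.0498
grip_force: 0.7
```

```bash
python3 -c "
from h import *;look([-.052,-.08,1.57],'r')"
```

```text
t 25.10 tcp [-0.1102 -0.0796] z 0.0143 toolyaw -0.002 F [-1.77 -0.15] 0.24 open 0.050
block [-0.0491 -0.0799  1.5823] 118 post [-0.1446  0.1366] tcp [0.0009 0.0611]
```

handwheel([
  [[0.0006, 0, 0, 0], [0.0012, 0, 0, 0], [0.0018, 0, 0, 0], [0.0024, 0, 0, 0], [0.0024, 0, 0, 0]],
])

```text
t: 25.78
eef_pos: [0.5473, 0.0531, 0.0143]
tool_rot: [-0.0, 0.998, -0.061, -0.0]
contact_force: [-1.9, 0.1, 0.9]
opening: 0.0501
grip_force: 0.9
```

handwheel([
  [[0.0006, 0, 0, 0], [0.0012, 0, 0, 0], [0.0018, 0, 0, 0], [0.0018, 0, 0, 0]],
])

```text
t: 26.28
eef_pos: [0.5472, 0.0531, 0.014]
tool_rot: [-0.0, 0.998, -0.061, -0.002]
contact_force: [-4.9, 1.3, 2.2]
opening: 0.05
grip_force: 2.7
```

```bash
python3 -c "
from h import *;look([-.05,-.08,1.57],'s')"
```

```text
t 26.27 tcp [-0.108  -0.0797] z 0.0140 toolyaw -0.002 F [-4.99  0.68] 2.21 open 0.050
block [-0.0468 -0.0796  1.5788] 110 post [-0.1453  0.1384] tcp [0.0004 0.0612]
```

handwheel([
  [[0.001, 0, 0, 0], [-0.01, 0, 0, 0], [-0.03, 0, -0.02, 0], [-0.03, 0.03, -0.07, -0.15], [-0.03, 0.08, -0.07, -0.33], [-0.01, 0.095, -0.07, -0.51], [0.03, 0.095, -0.07, -0.69], [0.056, 0.095, -0.07, -0.87], [0.056, 0.095, -0.07, -1.05], [0.056, 0.095, -0.07, -1.23], [0.056, 0.095, -0.07, -1.41], [0.056, 0.095, -0.07, -1.571]],
], finger_gap=0.04)

```text
t: 27.82
eef_pos: [0.5948, -0.0484, 0.0848]
tool_rot: [0.001, 0.747, 0.665, 0.002]
contact_force: [0.2, -0.4, -0.1]
opening: 0.04
grip_force: 0.0
```

handwheel([
  [[0, 0, 0, 0], [0, 0, 0.04, 0], [0, 0, 0.065, 0], [0, 0, 0.07, 0], [0, 0, 0.07, 0]],
])

```text
t: 28.45
eef_pos: [0.594, -0.048, 0.0148]
tool_rot: [0.0, 0.749, 0.663, 0.001]
contact_force: [0.7, -0.6, 1.7]
opening: 0.04
grip_force: 0.0
```

```bash
python3 -c "
from h import *;look([-.047,-.08,1.57],'u')"
```

```text
t 28.45 tcp [-0.0496 -0.1745] z 0.0148 toolyaw 1.568 F [ 0.73 -0.56] 1.73 open 0.040
block [-0.0472 -0.0788  1.5789] 37 post [-0.1461  0.138 ] tcp [-0.0957  0.0028]
```

handwheel([
  [[0.012, 0, 0, 0], [0.022, 0, 0, 0], [0.029, 0, 0, 0], [0.032, 0, 0, 0], [0.035, 0, 0, 0], [0.038, 0, 0, 0], [0.041, 0, 0, 0], [0.044, 0, 0, 0], [0.047, 0, 0, 0], [0.05, 0, 0, 0], [0.053, 0, 0, 0], [0.056, 0, 0, 0]],
])

```text
t: 30.0
eef_pos: [0.5999, 0.0077, 0.0143]
tool_rot: [-0.0, 0.749, 0.663, -0.0]
contact_force: [-0.4, -0.8, -0.5]
opening: 0.04
grip_force: 0.7
```

```bash
python3 -c "
from h import *;look([-.047,-.058,1.57],'v')"
```

```text
t 30.00 tcp [-0.0503 -0.1185] z 0.0143 toolyaw 1.569 F [-0.3  -0.81] -0.46 open 0.040
block [-0.0479 -0.0557  1.569 ] 17 post [-0.1705  0.1357] tcp [-0.062   0.0022]
```

handwheel([
  [[0.0008, 0, 0, 0], [0.0016, 0, 0, 0], [0.0024, 0, 0, 0], [0.0032, 0, 0, 0], [0.004, 0, 0, 0], [0.0046, 0, 0, 0], [0.0052, 0, 0, 0], [0.0052, 0, 0, 0]],
])

```text
t: 31.05
eef_pos: [0.6007, 0.0127, 0.0143]
tool_rot: [-0.0, 0.749, 0.663, 0.0]
contact_force: [-0.0, -0.5, -0.0]
opening: 0.0401
grip_force: 0.5
```

```bash
python3 -c "
from h import *;look([-.047,-.051,1.57],'w')"
```

```text
t 31.05 tcp [-0.0502 -0.1133] z 0.0143 toolyaw 1.569 F [ 0.05 -0.46] -0.04 open 0.040
block [-0.0477 -0.0508  1.5677] 14 post [-0.1756  0.1357] tcp [-0.0625  0.0023]
```

handwheel([
  [[0.0006, 0, 0, 0], [0.0012, 0, 0, 0], [0.0018, 0, 0, 0], [0.0024, 0, 0, 0], [0.003, 0, 0, 0], [0.0036, 0, 0, 0], [0.0036, 0, 0, 0]],
])

```text
t: 31.98
eef_pos: [0.6011, 0.0163, 0.0144]
tool_rot: [-0.0, 0.749, 0.663, 0.0]
contact_force: [-1.1, -1.0, -0.9]
opening: 0.0401
grip_force: 0.5
```

handwheel([
  [[0.0006, 0, 0, 0], [0.0012, 0, 0, 0], [0.0018, 0, 0, 0], [0.0024, 0, 0, 0], [0.0024, 0, 0, 0]],
])

```text
t: 32.6
eef_pos: [0.6013, 0.0181, 0.0144]
tool_rot: [0.0, 0.749, 0.663, -0.0]
contact_force: [-1.2, -1.7, -0.0]
opening: 0.0401
grip_force: 1.1
```

```bash
python3 -c "
from h import *;look([-.047,-.047,1.57],'x')"
```

```text
t 32.60 tcp [-0.0502 -0.1079] z 0.0144 toolyaw 1.569 F [-0.96 -1.86] -0.02 open 0.040
block [-0.0476 -0.0467  1.5812] 16 post [-0.1778  0.1382] tcp [-0.0611  0.0032]
```

handwheel([
  [[0.0006, 0, 0, 0], [0.0012, 0, 0, 0], [0.0018, 0, 0, 0], [0.0018, 0, 0, 0]],
])

```text
t: 33.15
eef_pos: [0.6012, 0.0182, 0.0143]
tool_rot: [0.001, 0.749, 0.663, -0.001]
contact_force: [-1.2, -5.6, 2.4]
opening: 0.0399
grip_force: 2.8
```

handwheel([
  [[0.0006, 0, 0, 0], [0.0012, 0, 0, 0], [0.0018, 0, 0, 0], [0.0022, 0, 0, 0], [0.0022, 0, 0, 0], [0.0022, 0, 0, 0], [0.0022, 0, 0, 0], [0.0022, 0, 0, 0], [0.0022, 0, 0, 0], [0.0022, 0, 0, 0]],
])

```text
t: 34.4
eef_pos: [0.6012, 0.0181, 0.0144]
tool_rot: [0.002, 0.749, 0.662, -0.003]
contact_force: [-1.3, -8.7, 2.7]
opening: 0.0398
grip_force: 4.2
```

```bash
python3 -c "
from h import *;look([-.047,-.047,1.57],'y')
im=env.read_camera('side');cv2.imwrite('pics/fin1.png',cv2.resize(im[170:330,150:350],None,fx=3.5,fy=3.5,interpolation=2))"
```

```text
t 34.40 tcp [-0.0503 -0.1079] z 0.0144 toolyaw 1.567 F [-0.25 -8.76] 2.66 open 0.040
block [-0.0478 -0.0455  1.5603] 17 post [-0.1819  0.1343] tcp [-0.0624  0.0019]
```

View pics/fin1.png

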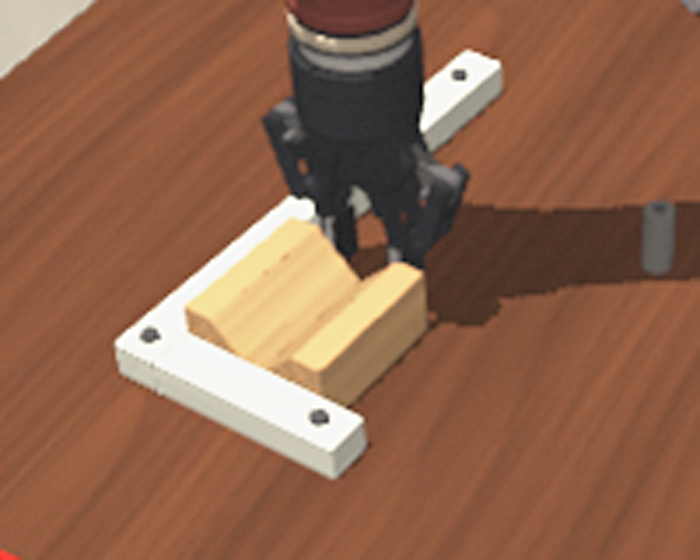

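handwheel([
  [[-0.004, 0, 0, 0], [-0.02, 0, 0, 0], [-0.03, 0, -0.04, 0], [-0.03, -0.03, -0.07, 0.15], [-0.03, -0.08, -0.07, 0.33], [-0.01, -0.1, -0.07, 0.51], [0.02, -0.1, -0.07, 0.69], [0.045, -0.1, -0.07, 0.87], [0.045, -0.1, -0.07, 1.05], [0.045, -0.1, -0.07, 1.23], [0.045, -0.1, -0.07, 1.41], [0.045, -0.1, -0.07, 1.571]],
])

```text
t: 36.0
eef_pos: [0.5083, 0.0802, 0.0844]
tool_rot: [-0.001, 0.998, -0.063, 0.001]
contact_force: [0.3, -0.0, -0.5]
opening: 0.0399
grip_force: 0.0
```

handwheel([
  [[0, 0, 0, 0], [0, 0, 0.04, 0], [0, 0, 0.065, 0], [0, 0, 0.07, 0], [0.01, 0, 0.07, 0], [0.02, 0, 0.07, 0], [0.026, 0, 0.07, 0], [0.030, 0, 0.07, 0], [0.033, 0, 0.07, 0], [0.035, 0, 0.07, 0], [0.037, 0, 0.07, 0], [0.038, 0, 0.07, 0]],
])

```text
t: 37.5
eef_pos: [0.5457, 0.0746, 0.0143]
tool_rot: [-0.0, 0.998, -0.061, -0.0]
contact_force: [-0.6, -0.8, 0.4]
opening: 0.0404
grip_force: 0.0
```

```bash
python3 -c "
from h import *;look([-.047,-.047,1.57],'z')"
```

```text
t 37.50 tcp [-0.1121 -0.0584] z 0.0143 toolyaw -0.002 F [-0.51 -0.88] 0.4 open 0.040
block [-0.0472 -0.0469  1.5781] 115 post [-0.178   0.1381] tcp [-0.011   0.0648]
```

handwheel([
  [[0.0008, 0, 0, 0], [0.0016, 0, 0, 0], [0.0024, 0, 0, 0], [0.003, 0, 0, 0], [0.0036, 0, 0, 0], [0.0042, 0, 0, 0], [0.0048, 0, 0, 0], [0.0054, 0, 0, 0], [0.006, 0, 0, 0], [0.006, 0, 0, 0]],
])

```text
t: 38.8
eef_pos: [0.5498, 0.074, 0.0141]
tool_rot: [0.0, 0.998, -0.06, -0.002]
contact_force: [-4.6, 1.8, 3.3]
opening: 0.0396
grip_force: 2.6
```

```bash
python3 -c "
from h import *;where()"
```

```text
t 38.80 tcp [-0.1079 -0.0586] z 0.0141 toolyaw -0.002 F [-4.79  1.23] 3.34 open 0.040
```

handwheel([
  [[0.0007, 0, 0, 0], [0.0014, 0, 0, 0], [0.002, 0, 0, 0], [0.0025, 0, 0, 0], [0.0025, 0, 0, 0], [0.0025, 0, 0, 0], [0.0025, 0, 0, 0], [0.0025, 0, 0, 0], [0.0025, 0, 0, 0]],
])

```text
t: 39.92
eef_pos: [0.5497, 0.074, 0.0137]
tool_rot: [0.0, 0.998, -0.06, -0.005]
contact_force: [-7.7, 1.1, 5.2]
opening: 0.0401
grip_force: 4.3
```

handwheel([
  [[-0.004, 0, 0, 0], [-0.015, 0, 0, 0], [-0.03, 0, 0, 0], [-0.03, 0, -0.05, 0], [-0.03, 0, -0.09, 0], [-0.03, 0.05, -0.09, 0.15], [0, 0.1, -0.09, 0.33], [0.05, 0.1, -0.09, 0.51], [0.068, 0.1, -0.09, 0.69], [0.068, 0.1, -0.09, 0.87], [0.068, 0.1, -0.09, 1.0], [0.068, 0.1, -0.09, 1.0]],
])

```text
t: 41.42
eef_pos: [0.6103, -0.0339, 0.1045]
tool_rot: [-0.0, 0.847, -0.531, 0.001]
contact_force: [0.7, -0.9, 0.3]
opening: 0.0398
grip_force: 0.0
```

```bash
python3 -c "
from h import *;look([-.047,-.047,1.57])"
```

```text
t 41.42 tcp [-0.035  -0.1585] z 0.1045 toolyaw -1.000 F [ 0.81 -0.79] 0.25 open 0.040
block [-0.0476 -0.0453  1.5641] 23 post [-0.1816  0.1352] tcp [-0.1131 -0.0131]
```

handwheel([
  [[0, 0, -0.05, 0], [-0.0, 0, -0.1, 0], [0.03, 0.05, -0.1, 0], [0.06, 0.1, -0.1, 0], [0.08, 0.14, -0.1, 0], [0.08, 0.14, -0.1, 0]],
])

```text
t: 42.22
eef_pos: [0.5156, -0.1718, 0.2054]
tool_rot: [0.001, 0.845, -0.535, 0.001]
contact_force: [-0.1, 0.4, -1.1]
opening: 0.0399
grip_force: 0.0
```

```bash
python3 -c "
from h import *;look([-.047,-.047,1.57])
a=env.read_camera('top')[140:290,225:385];b=env.read_camera('side')[200:300,180:290]
cv2.imwrite('pics/fin2.png',np.hstack([cv2.resize(x,(390,500),interpolation=2) for x in(cv2.resize(a[10:90,5:70],None,fx=1,fy=1),b)]))"
```

```text
t 42.23 tcp [-0.1127 -0.3067] z 0.2054 toolyaw -1.009 F [-0.14  0.4 ] -1.1 open 0.040
block [-0.0474 -0.0453  1.5645] 21 post [-0.1816  0.1354] tcp [-0.2586  0.0621]
```

View pics/fin2.png

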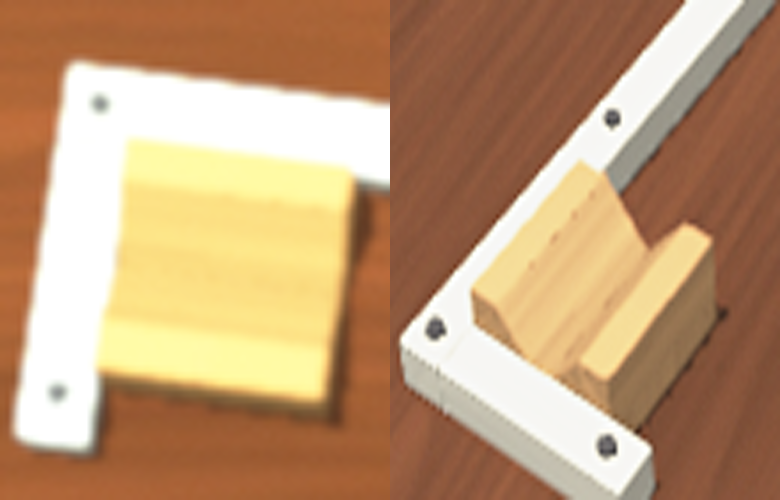

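The picture shows the block flush against both rails, with its groove along the long rail and the arm well clear of it.

```bash
python3 -c "
from cell import env;print(env.job_done())"
```

```text
the job is handed in; nothing more can be done
None
```

The block was swung round on the post and slid into the fence corner. It was pressed home at about 9 N against the short rail and 8 N against the long rail, then released, and it sits flush on both rails. The highest force I read was about 18 N, during a brief jam on the post. The job is handed in, but it returned no verdict.

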